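Sort cobbler's findings into the sample trays

ROBOT

A 6-joint arm with a two-finger parallel gripper is mounted at the origin on the work surface. World frame = base frame: x ahead of the robot, y to its left, z up, the work surface at z = 0. Lengths are in m, angles in rad, forces in N, time in s.
With the tool pointing down it reaches from about 0.275 to 0.825 m from the base axis. Payload 4.9 kg.
Tool frame: the origin (TCP) lies midway between the tips of the shut fingers; the grasp point (between the pads) lies 19 mm behind it (bot.grip_depth is the distance from the TCP to the grasp point, in m); y points along the fingers, x is the direction in which the jaws open and shut, and the axes are right-handed (so a half turn about y gives the same grasp; the last joint's range is limited). The gripper opens to 85 mm and grips with 20 to 120 N. Pads are 22 mm wide; open, the fingers measure 114 mm over their backs; the gripper's body (76 mm by 85 mm) begins 54 mm behind the grasp point. The pads swing forward as they close: fully open they stand 13 mm farther back than shut.
Start: joints at [1.141, 0.326, -0.193, 1.052, 0, 1.437], TCP at [0.16, 0.526, 0.231] pointing down, gripper open.
Joint ranges: [-2.65, 2.65], [-0.97, 1.79], [-1.3, 1.35], [-1.93, 2.1], [-1.47, 1.37], [-3.14, 3.14]. Speed limits (rad/s): [2.57, 2.57, 3.14, 3.14, 3.14, 3.14].

INTERFACE

Orientations are given as a unit quaternion [w, x, y, z].
In Python, from cell import bot gives the robot as it stands. Calls block until the motion is done:
- bot.move_pose(position, orientation): joint-space move of the TCP to a pose.
- bot.move_linear(position, speed=0.15, rotation=None, until_force=None): straight line of the TCP; rotation=None keeps the orientation; speed is the mean speed in m/s. With until_force (N) it stops when the force on the tool has changed by that much, and returns True; else False.
- bot.goto_joints(angles): joint-space move.
- bot.set_gripper(opening, grasp_force=None): opening from 0.0 (shut) to 1.0 (fully open); grasp_force is the grip in N (None keeps the last); returns when the fingers have stopped.
- bot.wait(seconds).
- bot.solve_ik(position, orientation): joint angles nearest the present ones, or None.
- bot.camera(name): name is "side" or "top" or "wrist"; returns the picture (384x512x3 uint8, red, green, blue); there is no depth.
- bot.calibration(name): a dict with "mtx" (3x3 intrinsics, pixels), "extrinsics" (4x4, takes a point from world to camera coordinates); the wrist camera has in their place "hand_eye" (4x4, takes a point from camera to tool coordinates, whose origin is the TCP and whose axes are the tool frame's). Camera axes: x right, y down, z forward; pixel columns grow to the right and rows downward; lengths in m; the calibration is good to about 2 mm. A picture is of the moment at which its call begins: read the wrist's pose just before it. calibration takes no time and is no camera call.
A pose or a line that the arm cannot do raises bot.PlanningError and nothing moves.
- bot.close_job(): hands the job in, once; it reports no verdict.
Trained networks look in the newest picture that a camera, given by its name, has taken for a name from the list of things; names that differ only in an ending like _2 or _b are one class to them, and where a whole thing is asked for, a point or a joint stands for the part that bears it (a point fixed in the world has none). Each returns a list of dicts, best first, with "confidence" (0 to 1); they miss things now and then, are a little off and sometimes report something else, mostly with a low value. They report only what shows in the picture. A call takes as long as a camera call.
- bot.search_frame(camera, thing): "bbox" ([left, top, width, height] in pixels, round what is visible of it).
Readings, each from a call of its own:
- bot.read_clock(): time.
- bot.read_joint_positions(): joint angles.
- bot.read_joint_vel(): joint speeds.
- bot.read_joint_efforts(): joint torques, N m.
- bot.read_position(): TCP position.
- bot.read_tool_rot(): TCP orientation.
- bot.read_ft_force(): force on the tool from outside, world axes, zero at the start.
- bot.read_moment(): the same for the moment, N m.
- bot.read_gripper_width(): opening from 0.0 (shut) to 1.0 (fully open).
Only numpy, scipy, OpenCV 4.12 (cv2) and the standard library are available. Lean on these libraries where they do the work, as an engineer would, in place of code of your own. Each camera call takes 0.05 s, during which the arm holds its last target.

TASK

Clear the shoe-repair bench: put both polish tins, both rubber heels and the thread spool into the tray that carries a sample of the same kind, everything sitting on the tray's own floor (nothing stacked or propped on a wall), the tins and heels flat and the spool standing upright. Do not knock over or shove the small dye bottle that stands among them.

Things in the scene. Friction and masses are not known exactly. Their poses are not given: they have to be found in the camera images.
- tin_large_mid (a point): large closed round polish tin of bare steel, 64 mm in diameter, 24 mm high, lying flat on the bench; the point is its centre, half-way up, and its z axis is the tin's axis
- tin_small_mid (a point): small closed round polish tin of bare steel, 48 mm in diameter, 20 mm high, lying flat; the point is its centre, half-way up, and its z axis is the tin's axis
- heel_large_mid (a point): large black rubber shoe heel, D-shaped from above, lying flat: 56 mm wide along its own x between two parallel sides (the sides to grip; each is straight for 34 mm from the flat end), 62 mm long along its own y (flat end at -y, round end at +y), 24 mm high; the point is its centre, half-way up
- heel_small_mid (a point): small black rubber shoe heel, D-shaped from above, lying flat: 44 mm wide along its own x between two parallel sides (the sides to grip; each is straight for 26 mm from the flat end), 48 mm long along its own y (flat end at -y, round end at +y), 20 mm high; the point is its centre, half-way up
- spool_mid (a point): loose wooden spool of grey thread standing on its end, 36 mm in diameter over its two flanges, 44 mm high; the point is its centre, half-way up, and its z axis is the spool's axis
- tray_tins: tray for polish tins: grey open tray, fixed, with a small polish tin glued as a sample on a ledge outside its far wall, 104 mm from the centre (own +x side), 28 mm high; leave the sample. Outside 148 (own x) by 170 mm (own y), inside 140 x 162 mm, walls 4 mm thick, rim 20 mm and inner floor 4 mm above the bench; origin at the tray's centre at bench height. The three trays differ only by sample
- tray_heels: tray for heels: grey open tray, fixed, with a small rubber heel glued as a sample on a ledge outside its far wall, 104 mm from the centre (own +x side), 28 mm high; leave the sample. Outside 148 (own x) by 170 mm (own y), inside 140 x 162 mm, walls 4 mm thick, rim 20 mm and inner floor 4 mm above the bench; origin at the tray's centre at bench height. The three trays differ only by sample
- tray_spools: tray for thread spools: grey open tray, fixed, with a thread spool glued as a sample on a ledge outside its far wall, 104 mm from the centre (own +x side), 52 mm high; leave the sample. Outside 148 (own x) by 170 mm (own y), inside 140 x 162 mm, walls 4 mm thick, rim 20 mm and inner floor 4 mm above the bench; origin at the tray's centre at bench height. The three trays differ only by sample
- dye_bottle: small amber bottle of shoe dye with a black cap, 38 mm in diameter, 64 mm high, standing among the things to sort; origin at the centre of its underside; leave it standing where it is

How it is judged:
By the outcome, as a careful person would: the job done as asked, in the order asked, and still so for the second after the job is handed in, with the robot touching nothing.
It also fails if it takes over 115 s, if anything falls off the work surface, if the arm or the gripper's body presses on something with over 40 N, if the wrist force passes 120 N, or if a joint passes its speed limit or range.

## Working session

There is one attempt and no reset: what is moved stays moved. The work goes in short steps, each a Python script; the robot and the scene stay as the last script left them, time stands still between calls to the robot, and variables do not carry over. Pictures are saved under pics/ and viewed, and the job is handed in when it is done.

```bash
ls; mkdir -p pics
python3 - <<'E'
from cell import bot
import cv2,numpy as np
for n in ['top','side','wrist']:
    im=bot.camera(n); cv2.imwrite(f'pics/{n}0.png',im[:,:,::-1])
    c=bot.calibration(n); print(n,{k:np.round(v,3).tolist() for k,v in c.items()})
things=['tin_large_mid','tin_small_mid','heel_large_mid','heel_small_mid','spool_mid','tray_tins','tray_heels','tray_spools','dye_bottle']
for t in things:
  for n in ['top','side']:
    print(t,n,[(np.round(d['bbox']).tolist(),round(d['confidence'],2)) for d in bot.search_frame(n,t)][:4])
print(bot.read_clock(),bot.read_tool_rot())
E
```

```text
pics
top {'mtx': [[356.024, 0.0, 256.326], [0.0, 356.024, 190.215], [0.0, 0.0, 1.0]], 'extrinsics': [[-0.003, -1.0, -0.03, 0.012], [-0.995, 0.006, -0.096, 0.556], [0.096, 0.029, -0.995, 0.937], [0.0, 0.0, 0.0, 1.0]]}
side {'mtx': [[442.807, 0.0, 256.536], [0.0, 442.807, 194.585], [0.0, 0.0, 1.0]], 'extrinsics': [[0.766, -0.643, 0.011, -0.408], [-0.472, -0.573, -0.67, 0.307], [0.437, 0.508, -0.742, 0.923], [0.0, 0.0, 0.0, 1.0]]}
wrist {'mtx': [[267.3, 0.0, 252.209], [0.0, 267.3, 197.823], [0.0, 0.0, 1.0]], 'hand_eye': [[1.0, 0.001, -0.0, 0.001], [0.001, -0.297, 0.955, -0.142], [0.001, -0.955, -0.297, 0.077], [0.0, 0.0, 0.0, 1.0]]}
tin_large_mid top [([379.0, 221.0, 30.0, 19.0], 0.88)]
tin_large_mid side [([318.0, 319.0, 33.0, 28.0], 0.67)]
tin_small_mid top [([118.0, 214.0, 22.0, 21.0], 0.77)]
tin_small_mid side [([150.0, 143.0, 18.0, 12.0], 0.5)]
heel_large_mid top [([338.0, 217.0, 24.0, 23.0], 0.57)]
heel_large_mid side [([286.0, 279.0, 30.0, 31.0], 0.62)]
heel_small_mid top [([297.0, 224.0, 20.0, 19.0], 0.65)]
heel_small_mid side [([250.0, 252.0, 24.0, 21.0], 0.67)]
spool_mid top [([209.0, 220.0, 14.0, 11.0], 0.44)]
spool_mid side [([202.0, 185.0, 14.0, 25.0], 0.64), ([152.0, 144.0, 19.0, 14.0], 0.36)]
tray_tins top [([152.0, 108.0, 64.0, 74.0], 0.72), ([119.0, 217.0, 21.0, 16.0], 0.64)]
tray_tins side [([212.0, 123.0, 70.0, 57.0], 0.93)]
tray_heels top [([302.0, 112.0, 63.0, 76.0], 0.75)]
tray_heels side [([296.0, 206.0, 98.0, 76.0], 0.57)]
tray_spools top [([229.0, 107.0, 63.0, 75.0], 0.56)]
tray_spools side [([254.0, 158.0, 84.0, 72.0], 0.67)]
dye_bottle top [([252.0, 221.0, 12.0, 19.0], 0.74)]
dye_bottle side [([219.0, 213.0, 15.0, 22.0], 0.71)]
1.05 [-0.56821877  0.56822802  0.42086348 -0.42085422]
```

Run:
```python
import cv2
t=cv2.imread('pics/top0.png'); s=cv2.imread('pics/side0.png')
cv2.imwrite('pics/t0z.png',cv2.resize(t[90:260,90:430],(800,400),interpolation=cv2.INTER_CUBIC))
cv2.imwrite('pics/s0z.png',cv2.resize(s[100:380,110:430],(685,600),interpolation=cv2.INTER_CUBIC))
```

```text
(no output)
```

View pics/t0z.png

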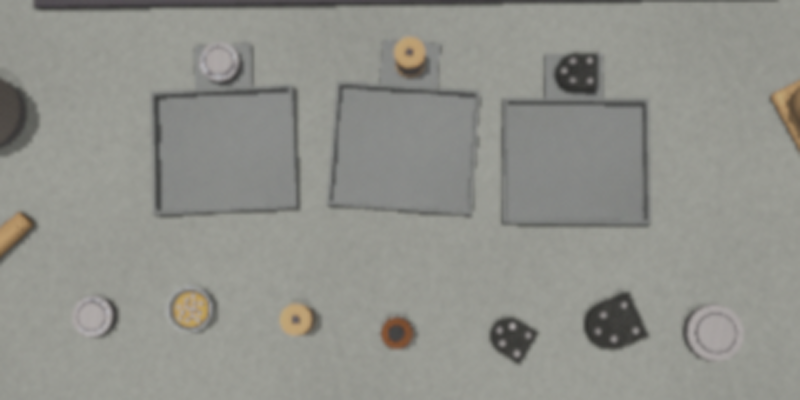

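View pics/s0z.png

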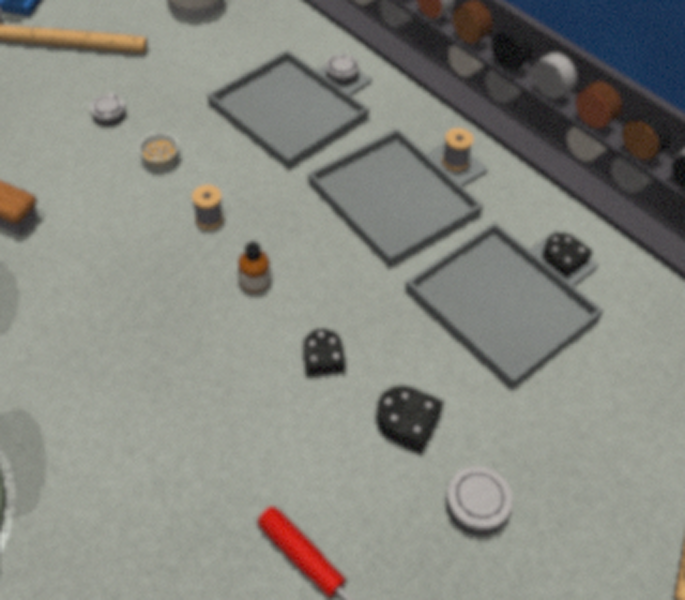

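View pics/wrist0.png

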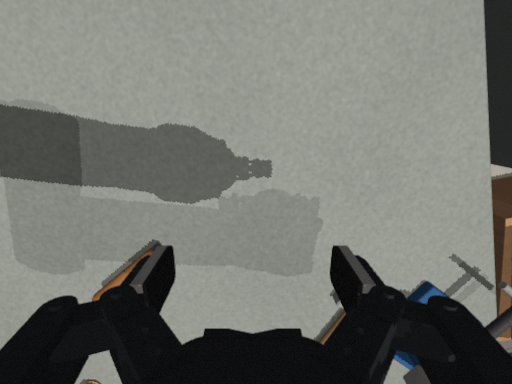

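```bash
cat > h.py <<'E'
from cell import bot
import numpy as np, cv2
from scipy.spatial.transform import Rotation as R
def cam(name):
    """K, world->cam 4x4"""
    c=bot.calibration(name)
    if name!='wrist': return np.array(c['mtx']),np.array(c['extrinsics'])
    q=np.array(bot.read_tool_rot()); T=np.eye(4)
    T[:3,:3]=R.from_quat(q[[1,2,3,0]]).as_matrix(); T[:3,3]=bot.read_position()
    return np.array(c['mtx']),np.linalg.inv(T@np.array(c['hand_eye']))
def plane(kc,uv,z):
    K,E=kc; uv=np.atleast_2d(uv).astype(float)
    d=np.c_[uv,np.ones(len(uv))]@np.linalg.inv(K).T@E[:3,:3]
    o=-E[:3,:3].T@E[:3,3]
    return o+d*((z-o[2])/d[:,2:])
def proj(kc,P):
    K,E=kc; p=(np.atleast_2d(P)@E[:3,:3].T+E[:3,3])@K.T
    return p[:,:2]/p[:,2:]
def rot(a):
    c,s=np.cos(a),np.sin(a)
    return np.array([[c,0,-s],[s,0,c],[0,-1,0]])
def quat(a):
    q=R.from_matrix(rot(a)).as_quat(); return [q[3],q[0],q[1],q[2]]
E
python3 - <<'E'
from h import *
b={'tin_large':([379,221,30,19],[318,319,33,28],.012),'tin_small':([118,214,22,21],[150,143,18,12],.01),'heel_large':([338,217,24,23],[286,279,30,31],.012),'heel_small':([297,224,20,19],[250,252,24,21],.01),'spool':([209,220,14,11],[202,185,14,25],.022),'bottle':([252,221,12,19],[219,213,15,22],.032),
'tray_t':([152,108,64,74],[212,123,70,57],.01),'tray_s':([229,107,63,75],[254,158,84,72],.01),'tray_h':([302,112,63,76],[296,206,98,76],.01)}
kt,ks=cam('top'),cam('side')
for n,(t,s,z) in b.items():
    c=lambda q:[q[0]+q[2]/2,q[1]+q[3]/2]
    print(n,plane(kt,c(t),z).round(4)[0],plane(ks,c(s),z).round(4)[0])
# tray corners from zoom picture (rim z=.02)
sc=340/800
for n,c in {'t':[(154,95),(295,89),(299,209),(157,215)],'s':[(340,86),(480,95),(472,215),(330,208)],'h':[(502,100),(646,100),(648,224),(502,224)]}.items():
    P=plane(kt,np.array(c)*sc+[90,90],.02)
    m=P.mean(0); e=P[1]-P[0]+P[2]-P[3]
    print(n,P.round(3)[:,:2].tolist(),m.round(4),'yaw',np.degrees(np.arctan2(e[1],e[0]))+90, [np.linalg.norm(P[i]-P[i-1]).round(3) for i in range(4)])
im=cv2.imread('pics/top0.png')
E
```

```text
tin_large [ 0.4465 -0.3602  0.012 ] [ 0.4491 -0.3546  0.012 ]
tin_small [0.4648 0.3618 0.01  ] [0.4699 0.3737 0.01  ]
heel_large [ 0.4521 -0.2429  0.012 ] [ 0.4578 -0.2442  0.012 ]
heel_small [ 0.439  -0.1272  0.01  ] [ 0.4465 -0.1232  0.01  ]
spool [0.4613 0.1191 0.022 ] [0.4653 0.1145 0.022 ]
bottle [0.4477 0.0052 0.032 ] [0.4423 0.0079 0.032 ]
tray_t [0.6865 0.2127 0.01  ] [0.6644 0.2002 0.01  ]
tray_s [ 0.6858 -0.0021  0.01  ] [ 0.6595 -0.0152  0.01  ]
tray_h [ 0.6683 -0.2041  0.01  ] [ 0.6384 -0.2123  0.01  ]
t [[0.727, 0.291], [0.732, 0.123], [0.589, 0.117], [0.583, 0.284]] [0.6576 0.2041 0.02  ] yaw 1.9325438851088705 [np.float64(0.144), np.float64(0.168), np.float64(0.143), np.float64(0.167)]
s [[0.735, 0.07], [0.722, -0.095], [0.58, -0.084], [0.59, 0.081]] [ 0.6569 -0.007   0.02  ] yaw -3.819584151834846 [np.float64(0.146), np.float64(0.165), np.float64(0.142), np.float64(0.165)]
h [[0.716, -0.121], [0.714, -0.288], [0.569, -0.286], [0.57, -0.118]] [ 0.6422 -0.2032  0.02  ] yaw -0.49642258932559 [np.float64(0.146), np.float64(0.167), np.float64(0.146), np.float64(0.167)]
```

Run:
```python
from h import *
pts={'tinL':(.447,-.358),'tinS':(.467,.367),'hL':(.455,-.243),'hS':(.442,-.125),'sp':(.463,.117),'trT':(.66,.204),'trS':(.66,-.007),'trH':(.645,-.203)}
for n,p in pts.items():
    r=[]
    for deg in range(-180,181,30):
        j=bot.solve_ik([*p,.1],quat(np.radians(deg)))
        r.append((deg,round(j[5],2)) if j is not None else None)
    print(n,[x for x in r if x])
print(R.from_quat(np.roll(bot.read_tool_rot(),-1)).as_matrix().round(2).tolist())
```

```text
tinL [(-180, np.float64(-2.37)), (-150, np.float64(-2.9)), (-120, np.float64(2.86)), (-90, np.float64(2.34)), (-60, np.float64(1.81)), (-30, np.float64(1.29)), (0, np.float64(0.77)), (30, np.float64(0.24)), (60, np.float64(-0.28)), (90, np.float64(-0.8)), (120, np.float64(-1.33)), (150, np.float64(-1.85)), (180, np.float64(-2.37))]
tinS [(-180, np.float64(-1.03)), (-150, np.float64(-1.55)), (-120, np.float64(-2.08)), (-90, np.float64(-2.6)), (-60, np.float64(-3.12)), (-30, np.float64(2.64)), (0, np.float64(2.11)), (30, np.float64(1.59)), (60, np.float64(1.07)), (90, np.float64(0.54)), (120, np.float64(0.02)), (150, np.float64(-0.51)), (180, np.float64(-1.03))]
hL [(-180, np.float64(-2.2)), (-150, np.float64(-2.73)), (-120, np.float64(3.03)), (-90, np.float64(2.51)), (-60, np.float64(1.98)), (-30, np.float64(1.46)), (0, np.float64(0.94)), (30, np.float64(0.41)), (60, np.float64(-0.11)), (90, np.float64(-0.63)), (120, np.float64(-1.16)), (150, np.float64(-1.68)), (180, np.float64(-2.2))]
hS [(-180, np.float64(-2.01)), (-150, np.float64(-2.53)), (-120, np.float64(-3.05)), (-90, np.float
[... 928 characters left out ...]
69)), (-150, np.float64(-2.22)), (-120, np.float64(-2.74)), (-90, np.float64(3.02)), (-60, np.float64(2.5)), (-30, np.float64(1.97)), (0, np.float64(1.45)), (30, np.float64(0.92)), (60, np.float64(0.4)), (90, np.float64(-0.12)), (120, np.float64(-0.65)), (150, np.float64(-1.17)), (180, np.float64(-1.69))]
trH [(-180, np.float64(-1.98)), (-150, np.float64(-2.51)), (-120, np.float64(-3.03)), (-90, np.float64(2.73)), (-60, np.float64(2.2)), (-30, np.float64(1.68)), (0, np.float64(1.16)), (30, np.float64(0.63)), (60, np.float64(0.11)), (90, np.float64(-0.41)), (120, np.float64(-0.94)), (150, np.float64(-1.46)), (180, np.float64(-1.98))]
[[0.29, 0.0, -0.96], [0.96, -0.0, 0.29], [0.0, -1.0, -0.0]]
```

Run:
```python
from h import *
import pickle
V=[('tinS',.467,.367,.16),('sp',.463,.117,.16),('hS',.442,-.125,.16),('hL',.455,-.243,.16),('tinL',.447,-.358,.16),('trH',.60,-.203,.25),('trS',.60,-.007,.25),('trT',.60,.204,.25)]
out={}
for n,x,y,z in V:
    bot.move_pose([x+(.04 if z<.2 else .03),y,z],quat(np.pi/2)); bot.wait(.1)
    kc=cam('wrist'); im=bot.camera('wrist'); out[n]=(kc,im)
    cv2.imwrite(f'pics/w_{n}.png',im[:,:,::-1]); print(n,bot.read_clock())
pickle.dump(out,open('views.pkl','wb'))
t=[cv2.imread(f'pics/w_{v[0]}.png') for v in V]
cv2.imwrite('pics/m1.png',cv2.resize(np.vstack([np.hstack(t[:2]),np.hstack(t[2:4])]),(800,600),interpolation=cv2.INTER_AREA))
cv2.imwrite('pics/m2.png',cv2.resize(np.vstack([np.hstack(t[4:6]),np.hstack(t[6:8])]),(800,600),interpolation=cv2.INTER_AREA))
```

```text
tinS 2.6417
sp 3.775
hS 4.8833
hL 5.575
tinL 6.2583
trH 7.325
trS 8.275
trT 9.275
```

View pics/m1.png

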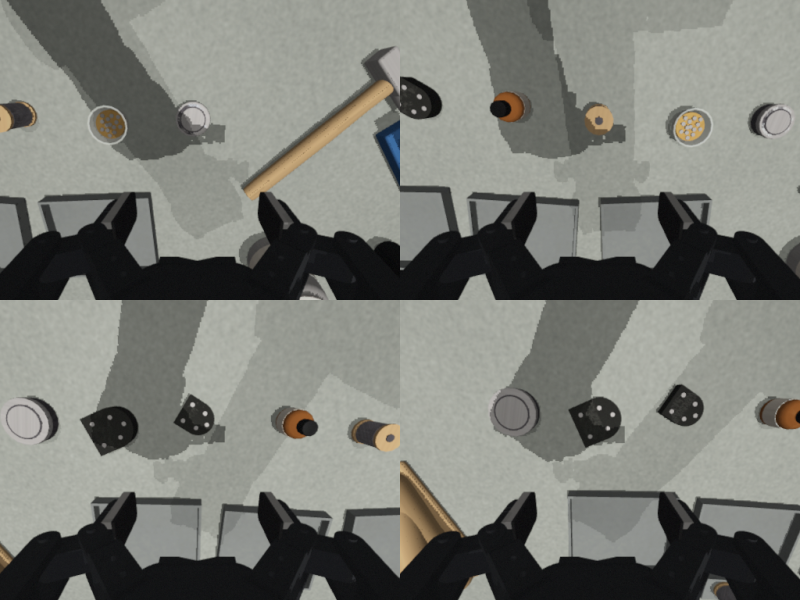

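View pics/m2.png

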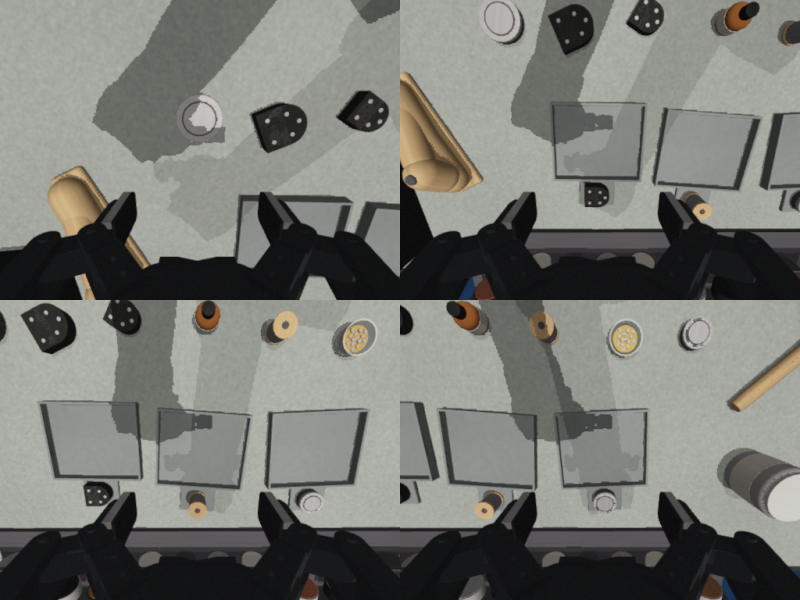

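Run:
```python
import cv2,numpy as np
C={'tinS':(248,152),'sp':(255,152),'hS':(250,148),'hL':(250,155),'tinL':(256,150)}
L=[]
for n,(u,v) in C.items():
    im=cv2.imread(f'pics/w_{n}.png')[v-40:v+40,u-40:u+40]
    im=cv2.resize(im,(266,266),interpolation=cv2.INTER_NEAREST); im=np.clip(im*1.6,0,255).astype('uint8'); L.append(im)
L.append(np.zeros_like(L[0]))
cv2.imwrite('pics/z1.png',np.vstack([np.hstack(L[:3]),np.hstack(L[3:])]))
```

```text
(no output)
```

View pics/z1.png

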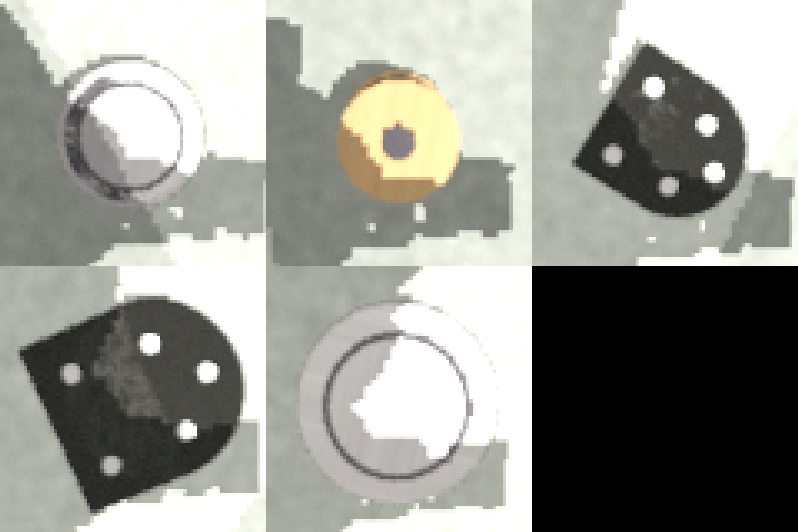

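```bash
cat >> h.py <<'E'
def dshape(w,l,st,n=30):
    # local outline centred; straight sides from y=-l/2 to -l/2+st, then half-ellipse end
    y0=-l/2+st; t=np.linspace(0,np.pi,n)
    return np.r_[[[-w/2,-l/2],[w/2,-l/2]],np.c_[w/2*np.cos(t),y0+(l/2-y0)*np.sin(t)]]
def fit_prism(kc,mask,outline,h,p0,s=4,z0=0):
    from scipy.optimize import minimize
    big=cv2.resize(mask.astype('uint8'),None,fx=s,fy=s,interpolation=cv2.INTER_NEAREST)
    def sil(p):
        c,sn=np.cos(p[2]),np.sin(p[2]); q=outline@np.array([[c,sn],[-sn,c]])+p[:2]
        P=np.r_[np.c_[q,np.full(len(q),z0)],np.c_[q,np.full(len(q),z0+h)]]
        hull=cv2.convexHull((((proj(kc,P)+.5)*s-.5)*16).round().astype(np.int32))
        m=np.zeros_like(big); cv2.fillConvexPoly(m,hull,1,shift=4); return m
    def f(p):
        m=sil(p); return 1-(m&big).sum()/(m|big).sum()
    best=None
    for da in np.radians([0,90,180,270]) if len(p0)<3 else [0]:
        q=[p0[0],p0[1],da+(p0[2] if len(p0)>2 else 0)]
        sx=np.array([q]+[np.array(q)+d for d in ([.006,0,0],[0,.006,0],[0,0,.3])])
        r=minimize(f,q,method='Nelder-Mead',options=dict(initial_simplex=sx,maxiter=250))
        if best is None or r.fun<best.fun: best=r
    return best.x,1-best.fun
E
python3 - <<'E'
from h import *
import pickle
V=pickle.load(open('views.pkl','rb'))
def px(n,c,u,v): return np.array(c)/(266/80)-.5+[u-40,v-40]
for n,uv,c,z in [('tinS',(248,152),(127,136),.02),('tinS',(248,152),(133,131),.015),('tinL',(256,150),(131,140),.024),('tinL',(256,150),(132,136),.018),('sp',(255,152),(132,143),.044)]:
    print(n,plane(V[n][0],px(n,c,*uv),z).round(4))
for n,uv,o,h,ang in [('hS',(250,148),dshape(.044,.048,.026),.02,60),('hL',(250,155),dshape(.056,.062,.034),.024,60)]:
    kc,im=V[n]; m=(im.max(2)<62)
    l,lab=cv2.connectedComponents(m.astype('uint8')); m=lab==lab[uv[1],uv[0]]
    print(n,m.sum(),np.argwhere(m).min(0),np.argwhere(m).max(0))
    p0=plane(kc,uv,h/2)[0]
    best=max((fit_prism(kc,m,o,h,[p0[0],p0[1],np.radians(d)]) for d in (30,90,150,210,270,330)),key=lambda r:r[1])
    print(n,best[0].round(4),np.degrees(best[0][2]),best[1])
E
```

```text
tinS [[0.4673 0.3624 0.02  ]]
tinS [[0.4664 0.3642 0.015 ]]
tinL [[ 0.4466 -0.3526  0.024 ]]
tinL [[ 0.4462 -0.3522  0.018 ]]
sp [[0.4633 0.1215 0.044 ]]
hS 1474 [122 222] [172 273]
hS [ 0.4425 -0.1234  5.7061] 326.9366739642532 0.8272692186239079
hL 153026 [0 0] [383 511]
hL [ 0.3522 -0.4375  4.714 ] 270.09162281902536 0.03576965679034938
```

Run:
```python
from h import *
import pickle
V=pickle.load(open('views.pkl','rb'))
for n,uv,o,h,a in [('hS',(250,148),dshape(.044,.048,.026),.02,327),('hL',(240,150),dshape(.056,.062,.034),.024,300)]:
    kc,im=V[n]
    for thr in (62,75):
        m=(im.max(2)<thr).astype('uint8')
        m=cv2.morphologyEx(m,cv2.MORPH_CLOSE,np.ones((7,7)))
        l,lab,st,ce=cv2.connectedComponentsWithStats(m)
        k=lab[uv[1],uv[0]]; m=lab==k
        ff=m.astype('uint8'); cs,_=cv2.findContours(ff,cv2.RETR_EXTERNAL,cv2.CHAIN_APPROX_NONE); cv2.drawContours(ff,cs,-1,1,-1)
        print(n,thr,st[k])
        p0=plane(kc,uv,h/2)[0]
        best=max((fit_prism(kc,ff,o,h,[p0[0],p0[1],np.radians(d)]) for d in (a-180,a-60,a,a+60)),key=lambda r:r[1])
        print(n,best[0].round(4),np.degrees(best[0][2])%360,best[1])
# trays, sample by rim corners in zoomed wrist views
for n in ('trH','trS','trT'):
    im=V[n][1]; cv2.imwrite(f'pics/zz_{n}.png',cv2.resize(im[120:270,170:340,::-1],None,fx=3,fy=3,interpolation=cv2.INTER_CUBIC))
t=[cv2.imread(f'pics/zz_{n}.png') for n in ('trH','trS','trT')]
cv2.imwrite('pics/zz.png',cv2.resize(np.hstack(t),(1530//2*1,450//2)) if 0 else t[0])
```

```text
hS 62 [ 222  122   52   51 1679]
hS [ 0.4425 -0.1234  5.7123] 327.2881706840576 0.9422247167362402
hS 75 [ 222  121   52   52 1715]
hS [ 0.4425 -0.1231  5.7125] 327.2995420046259 0.959709911361805
hL 62 [ 216  125   67   64 2855]
hL [ 0.4569 -0.2396  6.6817] 22.835676843466615 0.9570255206805515
hL 75 [ 216  124   67   65 2899]
hL [ 0.457  -0.2396  6.6737] 22.373008355863533 0.9686375428906184
```

View pics/zz_trH.png

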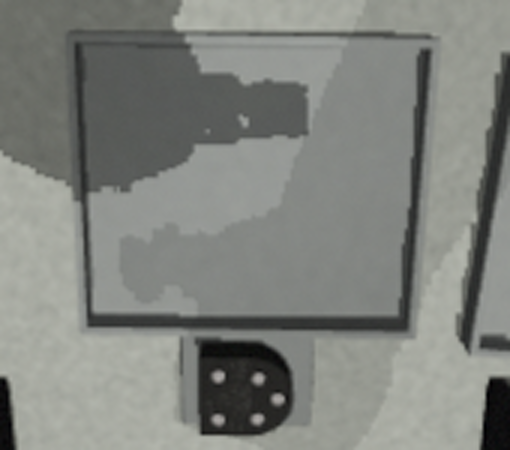

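View pics/zz_trS.png

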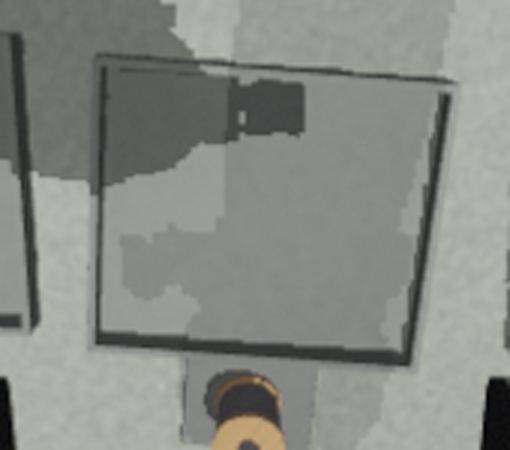

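View pics/zz_trT.png

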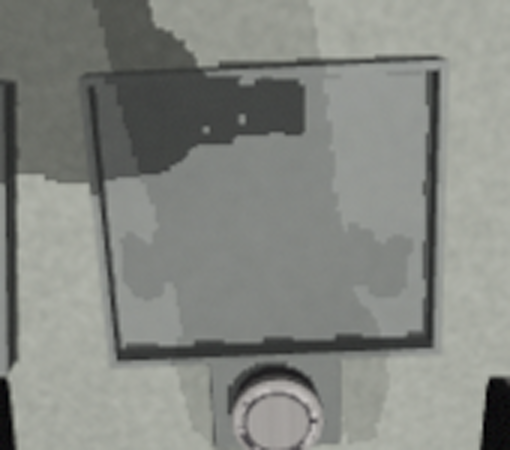

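Run:
```python
from h import *
import pickle
V=pickle.load(open('views.pkl','rb'))
for n,c in {'trH':[(67,33),(440,37),(413,335),(82,330)],'trS':[(93,54),(460,80),(412,366),(90,348)],'trT':[(82,74),(447,58),(440,350),(112,362)]}.items():
    P=plane(V[n][0],(np.array(c)+.5)/3-.5+[170,120],.02)
    m=P.mean(0); e=P[1]-P[0]+P[2]-P[3]
    print(n,P.round(3)[:,:2].tolist(),m.round(4),'yaw',np.degrees(np.arctan2(e[1],e[0]))-90,[np.linalg.norm(P[i]-P[i-1]).round(3) for i in range(4)])
```

```text
trH [[0.572, -0.284], [0.574, -0.116], [0.72, -0.12], [0.717, -0.286]] [ 0.6456 -0.2016  0.02  ] yaw -0.8446591323551047 [np.float64(0.145), np.float64(0.168), np.float64(0.146), np.float64(0.167)]
trS [[0.583, -0.078], [0.595, 0.089], [0.74, 0.076], [0.729, -0.088]] [ 6.619e-01 -3.000e-04  2.000e-02] yaw -3.849457257836022 [np.float64(0.147), np.float64(0.168), np.float64(0.145), np.float64(0.165)]
trT [[0.592, 0.127], [0.586, 0.294], [0.731, 0.301], [0.738, 0.133]] [0.6617 0.2137 0.02  ] yaw 2.2804247278073575 [np.float64(0.145), np.float64(0.167), np.float64(0.146), np.float64(0.167)]
```

```bash
cat >> h.py <<'E'
TR={'T':(.6605,.2115,np.radians(2.1)),'S':(.661,-.002,np.radians(-3.8)),'H':(.645,-.202,np.radians(-.7))}
def slot(t,lx,ly):
    x,y,a=TR[t]; return np.array([x+lx*np.cos(a)-ly*np.sin(a),y+lx*np.sin(a)+ly*np.cos(a)]),a
def pick(xy,a,w,zt,F=60):
    op=min(1,(w+.018)/.085)
    bot.move_pose([*xy,.14],quat(a)); bot.set_gripper(op)
    bot.move_linear([*xy,.06],speed=.25)
    hit=bot.move_linear([*xy,zt],speed=.08,until_force=12)
    print('hit',hit,'pos',np.round(bot.read_position(),4))
    bot.set_gripper(0,F); g=bot.read_gripper_width(); zt=bot.read_position()[2]
    bot.move_linear([*xy,.15],speed=.2)
    print('w grip',round(g,3),'exp',round(w/.085,3),'after lift',round(bot.read_gripper_width(),3),'F',np.round(bot.read_ft_force(),1),'t',bot.read_clock()); return zt
def place(xy,a,w,zt):
    bot.move_pose([*xy,.15],quat(a)); bot.move_linear([*xy,.05],speed=.25)
    hit=bot.move_linear([*xy,zt+.0045],speed=.05,until_force=8)
    print('hit',hit,'pos',np.round(bot.read_position(),4),'target',np.round([*xy,zt+.0045],4))
    bot.set_gripper(min(1,(w+.016)/.085)); bot.wait(.2)
    bot.move_linear([*xy,.15],speed=.2); print('t',bot.read_clock())
E
python3 - <<'E'
from h import *
print(bot.grip_depth)
z=pick((.4668,.3633),0,.048,.001)
im=bot.camera('wrist'); cv2.imwrite('pics/g1.png',im[:,:,::-1]); print(z)
E
```

```text
0.0187
hit False pos [0.4671 0.3635 0.0013]
w grip 0.532 exp 0.565 after lift 0.532 F [ 0.8 -0.1 -0.9] t 13.8417
0.0021854650452150966
```

View pics/g1.png

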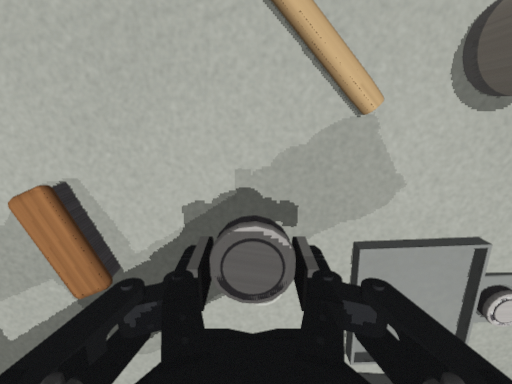

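Run:
```python
from h import *
p,a=slot('T',0,.045); place(p,a,.048,.0015)
z=pick((.4633,.1213),0,.036,.005,40)
im=bot.camera('wrist'); cv2.imwrite('pics/g2.png',im[:,:,::-1])
p,a=slot('S',0,0); place(p,a,.036,.005)
im=bot.camera('side'); cv2.imwrite('pics/s2.png',cv2.resize(im[100:300,110:410,::-1],(800,533),interpolation=cv2.INTER_CUBIC))
```

```text
hit True pos [0.658  0.2562 0.0062] target [0.6589 0.2565 0.006 ]
t 17.5583
hit False pos [0.4638 0.1214 0.0054]
w grip 0.41 exp 0.424 after lift 0.411 F [ 0.5 -0.2 -0.9] t 21.2417
hit True pos [ 0.6601 -0.002   0.0098] target [ 0.661  -0.002   0.0095]
t 24.8917
```

View pics/g2.png

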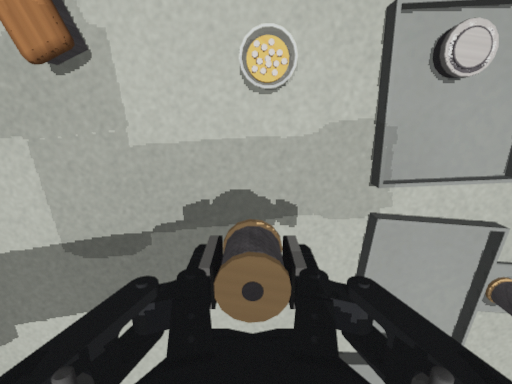

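View pics/s2.png

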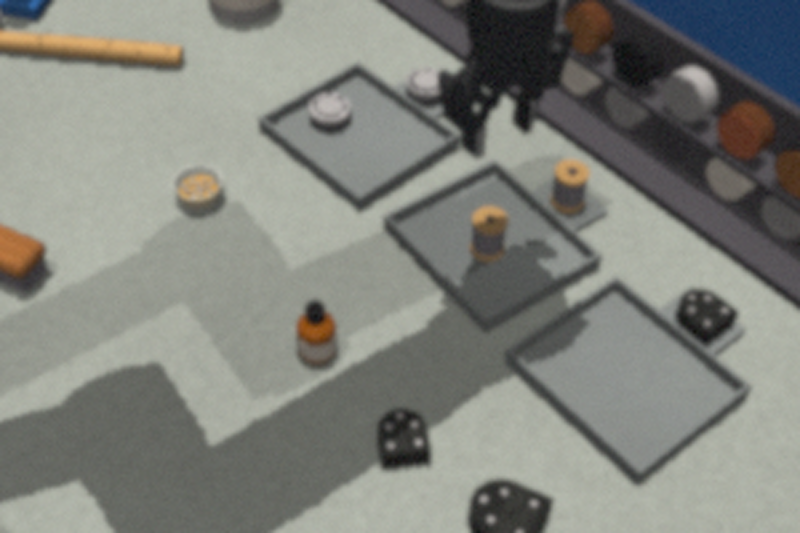

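Run:
```python
from h import *
def heel(c,th,off,w,zt,ly,n):
    d=np.array([-np.sin(th),np.cos(th)])
    z=pick(np.array(c)-off*d,th,w,zt,60)
    im=bot.camera('wrist'); cv2.imwrite(f'pics/g{n}.png',im[:,:,::-1])
    p,a=slot('H',0,ly-off); place(p,a,w,zt)
heel((.4425,-.1232),np.radians(-32.7),.011,.044,.001,.044,3)
heel((.457,-.2396),np.radians(22.5),.012,.056,-.001,-.038,4)
z=pick((.4465,-.3524),0,.064,-.002,60)
im=bot.camera('wrist'); cv2.imwrite('pics/g5.png',im[:,:,::-1])
p,a=slot('T',0,-.037); place(p,a,.064,-.002)
im=bot.camera('side'); cv2.imwrite('pics/s3.png',cv2.resize(im[100:300,110:410,::-1],(800,533),interpolation=cv2.INTER_CUBIC))
t=[cv2.resize(cv2.imread(f'pics/g{i}.png'),(400,300)) for i in (3,4,5)]
cv2.imwrite('pics/g345.png',np.vstack([np.hstack(t[:2]),np.hstack([t[2],t[2]*0])]))
```

```text
hit False pos [ 0.437  -0.1327  0.0014]
w grip 0.499 exp 0.518 after lift 0.5 F [ 0.4 -1.  -0. ] t 28.775
hit True pos [ 0.6446 -0.1687  0.0059] target [ 0.6454 -0.169   0.0055]
t 32.4583
hit False pos [ 0.462  -0.251  -0.0006]
w grip 0.637 exp 0.659 after lift 0.645 F [-1.3 -0.2 -0.9] t 36.1667
hit True pos [ 0.6437 -0.2516  0.004 ] target [ 0.6444 -0.252   0.0035]
t 39.7917
hit False pos [ 0.4468 -0.3527 -0.0016]
w grip 0.724 exp 0.753 after lift 0.722 F [-0.9 -0.5 -1.3] t 43.575
hit True pos [0.661  0.1744 0.0033] target [0.6619 0.1745 0.0025]
t 48.5167
```

View pics/g345.png

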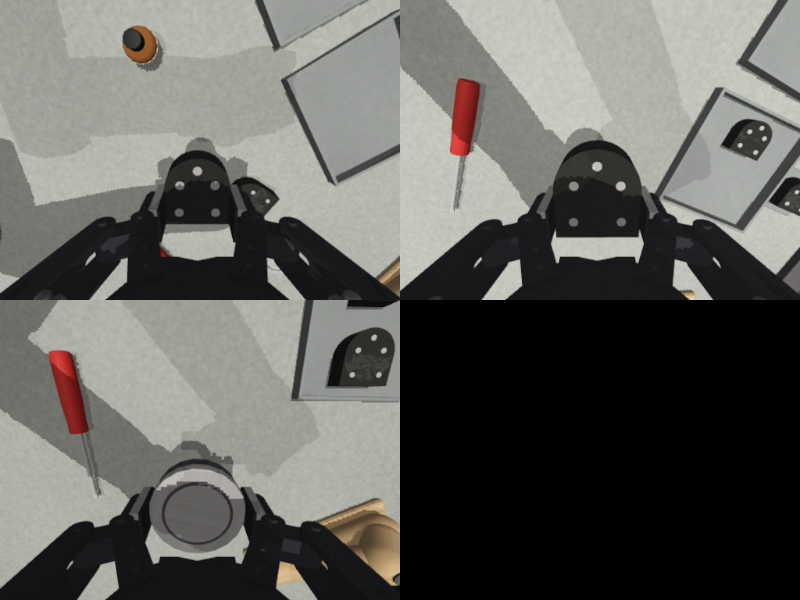

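View pics/s3.png

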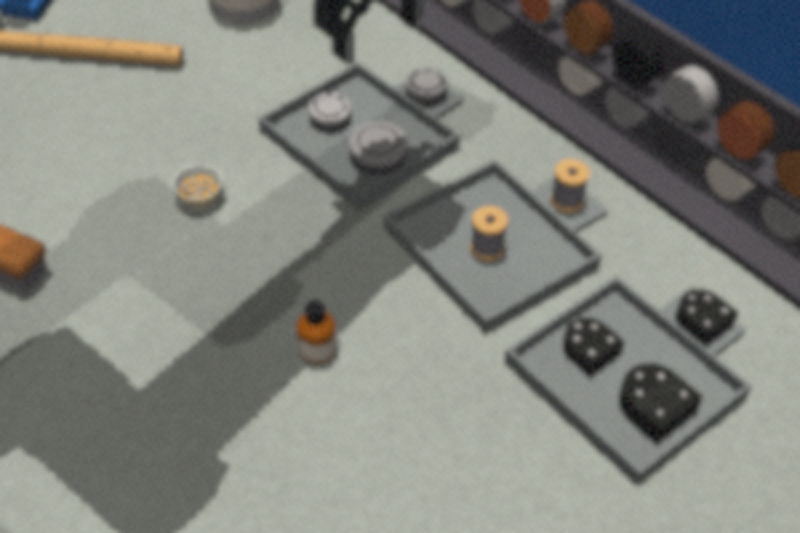

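Run:
```python
from h import *
t=[]
for x,y in [(.63,-.19),(.63,.19),(.63,.0)]:
    bot.move_pose([x,y,.22],quat(np.pi/2)); bot.wait(.1); t.append(bot.camera('wrist')[:,:,::-1])
bot.move_pose([.35,.30,.25],quat(np.pi/2)); t.append(bot.camera('top')[:,:,::-1])
t=[cv2.resize(x[60:348] if i<3 else x[80:272,85:427],(400,225 if i==3 else 225)) for i,x in enumerate(t)]
t=[cv2.resize(x,(400,300)) for x in t]
cv2.imwrite('pics/f.png',np.vstack([np.hstack(t[:2]),np.hstack(t[2:])])); print(bot.read_clock())
for d in ('tin_large_mid','tin_small_mid','heel_large_mid','heel_small_mid','spool_mid','dye_bottle'):
    print(d,[(np.round(q['bbox']).tolist(),round(q['confidence'],2)) for q in bot.search_frame('top',d)][:2])
```

```text
54.6083
tin_large_mid [([187.0, 146.0, 26.0, 17.0], 0.59)]
tin_small_mid [([160.0, 147.0, 17.0, 18.0], 0.53)]
heel_large_mid [([340.0, 151.0, 22.0, 21.0], 0.98)]
heel_small_mid [([308.0, 151.0, 18.0, 19.0], 0.73)]
spool_mid [([257.0, 147.0, 12.0, 15.0], 0.73)]
dye_bottle [([253.0, 223.0, 12.0, 19.0], 0.59)]
```

View pics/f.png

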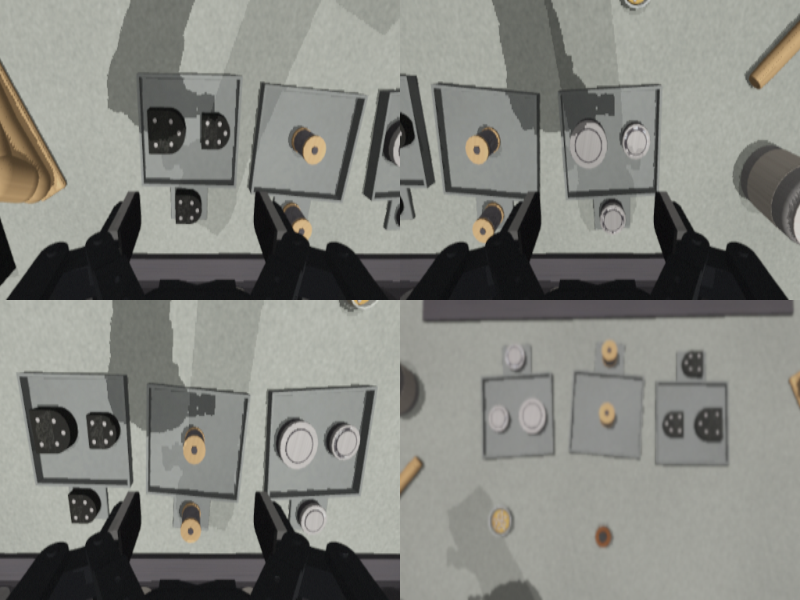

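The pictures show all five things flat or upright on their own tray floors, clear of the walls. The bottle still stands in its place, at (253,223) in the top view against (252,221) before.

```bash
python3 -c "
from cell import bot
bot.close_job()"
```

```text
the job is handed in; nothing more can be done
```

The bench is cleared and the job is handed in, at about 55 s on the robot's clock. Both tins, both heels and the spool are each in the tray with the matching sample.

- **Final pictures:** the last wrist and top views show the tins and heels flat and the spool upright. Each sits on its tray floor, clear of the walls and of one another. The gripper was clear of everything when I handed in.
- **Dye bottle:** it is standing and unmoved, within about 2 pixels of where the top camera first saw it. I left the open tin that held something other than polish where it was.
- **Grips:** all the finger widths were about 1–3 mm under the stated sizes. Each placing stopped on light contact with the tray floor, at the expected height to within 1 mm.
- **Disagreement:** my first tray positions from the top camera differed from the wrist camera's by up to about 1 cm in y. I went mostly by the wrist values, and the placings came out near where I aimed.

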